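Put the octave pedal away in the desktop rack

ROBOT

A 6-joint arm with a two-finger parallel gripper is mounted at the origin on the work surface. World frame = base frame: x ahead of the robot, y to its left, z up, the work surface at z = 0. Lengths are in m, angles in rad, forces in N, time in s.
With the tool pointing down it reaches from about 0.275 to 0.875 m from the base axis. Payload 12.5 kg.
Tool frame: the origin (TCP) lies on the centre line of the jaws, within the pads' length; the fingertips stand r.finger_overhang ahead of it and the grasp point (between the pads) lies 3 mm ahead of it (r.finger_overhang is the distance from the TCP to the fingertips, in m); z points along the fingers, y is the line along which they close (so a half turn about z gives the same grasp; the last joint's range is limited). The gripper opens to 85 mm and grips with 20 to 120 N. Pads are 22 mm wide; open, the fingers measure 114 mm over their backs; the gripper's body (76 mm by 85 mm) begins 54 mm behind the grasp point. The pads swing forward as they close: fully open they stand 13 mm farther back than shut.
Start: joints at [1.164, 0.351, 1.652, -0, 1.139, -0.085], TCP at [0.174, 0.522, 0.253] pointing down, gripper open.
Joint ranges: [-2.75, 2.75], [-0.79, 2.1], [0.01, 2.65], [-1.57, 4.71], [0.07, 3.14], [-2.87, 2.87]. Speed limits (rad/s): [2.22, 2.22, 2.79, 3.14, 3.14, 3.14].

INTERFACE

Orientations are given as a unit quaternion [x, y, z, w].
In Python, from cell import r, optics gives the robot as it stands. The module is installed in compiled form; this text tells all that it offers. Calls block until the motion is done:
- r.move_to(position, orientation): joint-space move of the TCP to a pose.
- r.move_linear(position, rot=None, vel=0.15): straight line of the TCP; rot=None keeps the orientation; vel is the mean speed in m/s.
- r.set_joints(angles): joint-space move.
- r.set_gripper(opening, squeeze=None): opening from 0.0 (shut) to 1.0 (fully open); squeeze is the grip in N (None keeps the last); returns when the fingers have stopped.
- r.sleep(seconds).
- r.inverse_kinematics(position, orientation): joint angles nearest the present ones, or None.
- optics.get_image(name): name is "side" or "top" or "wrist"; returns a dict with "pixels" (400x640x3 uint8, red, green, blue), "depth" (400x640 float32, m along the optical axis (not along the pixel's ray), 0 where there is no reading), "fx", "fy", "cx", "cy" (pixels), "camera_from_world" (4x4, takes a point from world to camera coordinates); the wrist camera has in their place "mount" (4x4, takes a point from camera to tool coordinates, whose origin is the TCP and whose axes are the flange's). Camera axes: x right, y down, z forward; pixel columns grow to the right and rows downward; lengths in m; the calibration is good to about 2 mm. A picture is of the moment at which its call begins: read the wrist's pose just before it.
A pose or a line that the arm cannot do raises r.PlanningError and nothing moves.
- r.hand_in(): hands the job in; it is judged then, once.
Readings, each from a call of its own:
- r.current_t(): time.
- r.current_q(): joint angles.
- r.current_qvel(): joint speeds.
- r.current_effort(): joint torques, N m.
- r.current_tool_pos(): TCP position.
- r.current_ee_rot(): TCP orientation.
- r.current_contact_force(): force on the tool from outside, world axes, zero at the start.
- r.current_torque(): the same for the moment, N m.
- r.current_opening(): opening from 0.0 (shut) to 1.0 (fully open).
- r.current_finger_force(): force on a finger pad.
Only numpy, scipy, OpenCV 4.12 (cv2) and the standard library are available. Lean on these libraries where they do the work, as an engineer would, in place of code of your own. Each camera call takes 0.05 s, during which the arm holds its last target. There are 200 camera calls.

TASK

Put the octave pedal away in the small desktop rack: set it down gently on the pulled-out shelf, standing flat on its base with its knobs up, and let go of it. Slide the shelf fully home until its detent clicks, then swing the rack's door shut, without slamming it, until it seats on its catch. Leave everything else standing where it is.

Things in the scene. Friction and masses are not known exactly. Their poses are not given: they have to be found in the camera images.
- pedal: Octave pedal: purple die-cast box 112 long (x), 60 wide (y), 31 high (z) mm, 0.25-0.45 kg, rubber base. On top two black knobs (14 mm high) side by side near the +x end and a chrome footswitch near the -x end; 45 mm high over all. Plain long sides to grip, 60 mm apart. Origin: centre of its underside, z up. Stands on the work surface at any yaw; swaps places with brick and tin.
- rack: Fixed desktop rack of dark steel, 280 wide (y), 220 deep (x), 105 high mm, open front towards the robot, yaw up to 0.15 rad either way. Origin: centre of its underside; x from front to back, y to its left, z up. Front plane at x = -110 mm; opening 222 mm wide, 10 to 100 mm above the work surface. Holds the sliding shelf and the hinged door.
- shelf (a joint): Sliding shelf's extension in m: 0 = home (lip 16 mm in front of the rack's front plane, inside the dished door), 0.14 = fully out; starts 0.122 to 0.138 out. Slides along the rack's x with about 1 N friction and stays where left. Over the last 10 mm a spring ball resists with up to about 8 N; pushed past 4 mm it snaps to 0 against a stop and is held.
- shelf_lip (a point): Middle of the top edge of the shelf's front lip, on its front face, 50 mm above the work surface. Moves with the shelf; axes as the rack's. The lip is 214 mm wide (y), 4 mm thick and reaches from 18 to 50 mm above the work surface; push on its front (-x) face.
- shelf_mid (a point): Middle of the shelf's loading area, on its aluminium floor, 21 mm above the work surface and 72 mm behind the lip's front face. Moves with the shelf; axes as the rack's. Floor: 208 mm wide (y) between side lips 15 mm high, clear for 68 mm in front of this point and 115 mm behind it (partly under the rack's roof). The pedal may lie lengthways or crossways anywhere on it.
- door (a joint): Door angle a in rad: 0 = shut, 1.57 = square to the rack's front, stop at 2.3; starts 1.6 to 2.0 open and stays where left. Hinged on the rack's left (+y) front edge. A spring-ball catch at the free edge resists over the last 0.04 rad (about 5 N there, 7 N at 170 mm from the hinge); pushed below 0.015 rad it snaps to 0 against a stop and is held.
- door_hinge (a point): On the door's vertical hinge line, 105 mm above the work surface, on the rack's front plane, 137 mm left (+y) of its middle; turns with the door. In the rack's x, y the door runs from it along (-sin a, -cos a) for 272 mm and its outer face, the one to push, looks along (-cos a, +sin a). Dished panel: the outer face is 24 mm out from the hinge line. It spans heights 8 to 102 mm.
- door_edge (a point): Top corner of the door's free edge on the outer face, 102 mm above the work surface, 272 mm from the hinge. Moves with the door. A steel finger pull 60 mm tall stands 8 mm out of the outer face within 10 mm of the free edge; the rest of the outer face is flat steel with painted-dark slots.
- brick: Bystander: pedal power brick of black aluminium, 140 x 80 x 37 mm. Origin: centre of its underside.
- tin: Bystander: small round stainless tin with a press-fit lid, 75 mm across, 52 mm high. Origin: centre of its underside.
- chrome_slide: Bystander: chrome guitar slide, a tube 29 mm across and 70 mm high standing on end to the right of the rack. Origin: centre of its underside.
- pick_rack: Bystander: wooden pick rack with six slots, 150 x 60 x 37 mm, to the left. Origin: centre of its underside.
- tuner: Bystander: flat black pocket tuner, 105 x 65 x 21 mm, to the left. Origin: centre of its underside.
Mind the look-alikes: they are no part of the job. What is shaped like the pedal but yellow is not meant.

How it is judged:
On the way, in this order (a step that is already met when the one before it is completed fails the run):
1. the pedal stands flat on the shelf's floor, knobs up, at rest and let go (x of pedal in the frame of shelf_mid between -0.06 and 0.1 m and y of pedal in the frame of shelf_mid between -0.1 and 0.1 m and z of pedal in the frame of shelf_mid between -0.004 and 0.004 m and angle between pedal's own z axis and vertical below 0.08 rad and linear speed of pedal below 0.03 m/s and contact force between pedal and the fingers below 0.2 N), for 0.2 s.
2. the shelf is home on its detent (value of joint shelf below 0.003 m and z of pedal in the frame of shelf_mid below 0.004 m), for 0.3 s.
At the end, for the whole second after the job is handed in: The door is seated on its catch (within 0.012 rad of shut), the shelf is home on its detent (within 3 mm), and the pedal rests flat on the shelf's floor (within 4 mm of it in height, tilted less than 0.08 rad), knobs up (all of step 2 and value of joint door below 0.012 rad and x of pedal in the frame of shelf_mid between -0.06 and 0.1 m and y of pedal in the frame of shelf_mid between -0.1 and 0.1 m and z of pedal in the frame of shelf_mid above -0.004 m and angle between pedal's own z axis and vertical below 0.08 rad and linear speed of pedal below 0.02 m/s); the robot touches nothing.
It fails at once if the door is slammed: it swings shut faster than 3 rad/s (velocity of joint door below -3 rad/s).
It fails at once if the pedal is dropped: it moves faster than 0.7 m/s (a fall of some 25 mm) while not in the fingers (linear speed of pedal above 0.7 m/s and contact force between pedal and the fingers below 0.2 N).
It fails at once if a bystander (power brick, tin, chrome slide, pick rack, tuner) is moved by more than 30 mm or knocked over (distance of any of brick, tin, chrome_slide, pick_rack, tuner from where it was at the start of the episode above 0.03 m or angle between any of tin, chrome_slide's own z axis and vertical above 0.5 rad).
It also fails if it takes over 69 s, if anything falls off the work surface, if the arm or the gripper's body presses on something with over 40 N, if the wrist force passes 120 N, or if a joint passes its speed limit or range.

## Working session

There is one attempt and no reset: what is moved stays moved. The work goes in short steps, each a Python script; the robot and the scene stay as the last script left them, time stands still between calls to the robot, and variables do not carry over. Pictures are saved under pics/ and viewed, at most 10 in all, crops included, and the job is handed in when it is done.

```bash
mkdir -p pics
cat > h.py <<'E'
import numpy as np, cv2
from cell import r, optics
from scipy.spatial.transform import Rotation as R
def cam(name):
    if name=="wrist":
        p=np.array(r.current_tool_pos());q=np.array(r.current_ee_rot())
    d=optics.get_image(name)
    if name=="wrist":
        T=np.eye(4);T[:3,:3]=R.from_quat(q).as_matrix();T[:3,3]=p
        d["W"]=T@np.array(d["mount"])
    else: d["W"]=np.linalg.inv(np.array(d["camera_from_world"]))
    return d
def save(d,n): cv2.imwrite("pics/"+n,cv2.cvtColor(d["pixels"],cv2.COLOR_RGB2BGR))
def ray(d,u,v,z):
    "pixel -> world point at height z"
    W=d["W"];k=W[:3,:3]@np.array([(u-d["cx"])/d["fx"],(v-d["cy"])/d["fy"],1.]);o=W[:3,3]
    return o+k*(z-o[2])/k[2]
def cloud(d):
    "per-pixel world points from depth"
    h,w=d["depth"].shape;u,v=np.meshgrid(np.arange(w),np.arange(h));Z=d["depth"]
    P=np.stack([(u-d["cx"])/d["fx"]*Z,(v-d["cy"])/d["fy"]*Z,Z],-1)@d["W"][:3,:3].T+d["W"][:3,3]
    P[Z==0]=np.nan;return P
def proj(d,p):
    c=np.linalg.inv(d["W"])@np.append(p,1);return d["fx"]*c[0]/c[2]+d["cx"],d["fy"]*c[1]/c[2]+d["cy"]
def down(yaw): # tool z down, tool y axis at yaw+90deg
    return (R.from_euler('z',yaw)*R.from_euler('x',np.pi)).as_quat()
E
python3 - <<'E'
from h import *
for n in("top","side"):
    d=cam(n);save(d,n+"0.png");print(n,d["fx"],d["W"].round(3).tolist(),(d["depth"]>0).mean())
    np.save("pics/%s0.npy"%n,d,allow_pickle=True)
print(r.current_t(),r.finger_overhang,R.from_quat(r.current_ee_rot()).as_matrix().round(2).tolist())
E
```

```text
top 436.6223419750913 [[0.014, -0.99, 0.138, 0.288], [-1.0, -0.013, 0.013, -0.04], [-0.011, -0.138, -0.99, 1.553], [0.0, 0.0, 0.0, 1.0]] 0.9960078125
side 424.49635651303043 [[0.76, -0.392, 0.519, -0.314], [-0.65, -0.438, 0.621, -1.009], [-0.016, -0.809, -0.587, 1.015], [0.0, 0.0, 0.0, 1.0]] 0.98985546875
0.1 0.022 [[-0.95, 0.32, -0.0], [0.32, 0.95, -0.0], [0.0, -0.0, -1.0]]
```

View pics/top0.png

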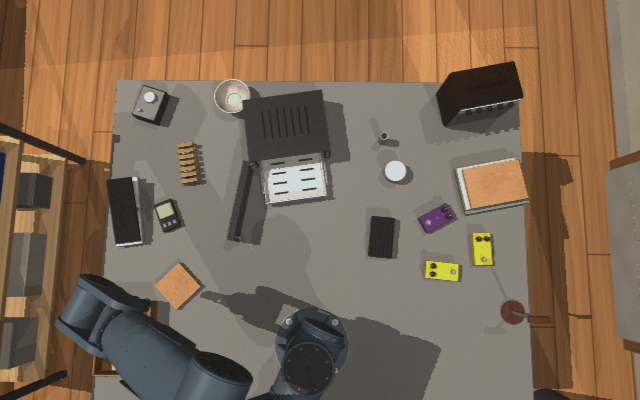

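View pics/side0.png

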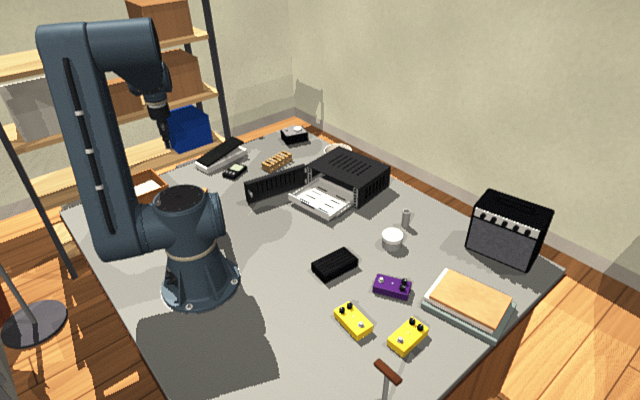

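The top view shows the purple pedal at (437,218), with knobs towards the upper right. The two yellow boxes at (442,271) and (482,249) are the look-alikes. The rack roof is at (287,125), the shelf at (297,180), the open door at (243,202), the tin at (396,171), the slide at (383,138) and the brick at (382,237). In the side view the pedal is at (392,286). Only the one at (437,218) is purple, so I'll measure it and confirm it in a crop.

```bash
cat > m.py <<'E'
from h import *
D={n:np.load(f"pics/{n}0.npy",allow_pickle=True).item() for n in("top","side")}
def rect(P):
    c,s,a=cv2.minAreaRect((P[:,:2]*1000).astype(np.float32)); return np.round(c,1),np.round(s,1),round(a,1)
for n,d in D.items():
    P=cloud(d);hsv=cv2.cvtColor(d["pixels"],cv2.COLOR_RGB2HSV)
    m=cv2.inRange(hsv,(128,70,30),(160,255,255));N,L,S,C=cv2.connectedComponentsWithStats(m)
    i=1+S[1:,4].argmax();mm=L==i;print(n,"purple",S[i],C[i].round(1))
    z=P[mm][:,2];print(" z pct",np.nanpercentile(z,[5,50,95]).round(4))
    t=P[mm&(abs(P[...,2]-.031)<.004)];print(" top rect",rect(t),t.mean(0).round(4))
    u,v=np.nonzero(mm)[::-1]
    if n=="top": print(" ray rect",rect(np.array([ray(d,a,b,.031) for a,b in zip(u,v)])))
    t=P[(abs(P[...,2]-.105)<.005)&(P[...,0]>.4)&(abs(P[...,1]-.05)<.3)];print(" roof",len(t),rect(t),np.median(t[:,2]).round(4))
    V=hsv[...,2];S_=hsv[...,1]
    f=(V>170)&(S_<40)&(P[...,2]<.03)&(P[...,2]>.012)&(P[...,0]>.4)&(P[...,1]>-.12)&(P[...,1]<.15)
    t=P[f];print(" floor",len(t),np.median(t[:,2]).round(4),rect(t))
    t=P[(P[...,2]>.042)&(P[...,2]<.06)&(P[...,0]>.35)&(P[...,0]<.6)&(P[...,1]>-.12)&(P[...,1]<.12)];print(" lip",len(t),len(t) and rect(t))
    t=P[(P[...,2]>.085)&(P[...,2]<.112)&(P[...,0]>.25)&(P[...,0]<.62)&(P[...,1]>.1)&(P[...,1]<.35)];print(" doortop",len(t),len(t) and rect(t))
    # bystanders
    for nm,(a,b,w) in dict(tin=(396,171,14),slide=(383,138,10),brick=(382,237,22)).items():
        if n=="top":
            Q=P[b-w:b+w,a-w:a+w].reshape(-1,3);Q=Q[Q[:,2]>.02];print(" ",nm,rect(Q),np.nanpercentile(Q[:,2],95).round(3))
a=D["top"]["pixels"][190:245,405:470];b=D["side"]["pixels"][255:310,360:425]
cv2.imwrite("pics/crop.png",cv2.cvtColor(cv2.resize(np.hstack([a,b]),None,fx=6,fy=6,interpolation=2),cv2.COLOR_RGB2BGR))
E
python3 m.py
```

```text
top purple [419 204  36  28 466] [435.6 217.8]
 z pct [0.0264 0.0323 0.0383]
 top rect (array([ 442.4, -431.8]), array([ 59.2, 113. ]), 28.8) [ 0.4411 -0.4283  0.0314]
 ray rect (array([ 442. , -430.9]), array([ 59. , 113.8]), 28.8)
 roof 4656 (array([636.4, 105.3]), array([314.2, 492.2]), 86.5) 0.1058
 floor 1449 0.0219 (array([564.8,  62.4]), array([117.8, 192. ]), 8.7)
 lip 68 (array([512.6,  23.4]), array([ 71.7, 180.2]), 34.6)
 doortop 597 (array([487.7, 250.8]), array([ 32.5, 275.5]), 78.6)
  tin (array([ 603.3, -283.7]), array([73.2, 72.9]), 20.2) 0.059
  slide (array([ 723. , -242.5]), array([28.2, 27.4]), 4.0) 0.072
  brick (array([ 373. , -237.3]), array([ 82.6, 139.4]), 85.0) 0.043
side purple [373 274  38  27 619] [391.2 287.3]
 z pct [0.0076 0.029  0.0336]
 top rect (array([ 439.2, -433.6]), array([ 63.4, 111. ]), 28.7) [ 0.4366 -0.4339  0.0302]
 roof 2067 (array([1225.7,   13.5]), array([1624.8,  590.5]), 2.6) 0.104
 floor 706 0.0203 (array([591.4,  58.4]), array([201. , 200.1]), 5.5)
 lip 67 (array([499.8,  34. ]), array([ 11.1, 167.8]), 7.0)
 doortop 283 (array([489.5, 247.9]), array([ 59.8, 284.3]), 74.9)
```

View pics/crop.png

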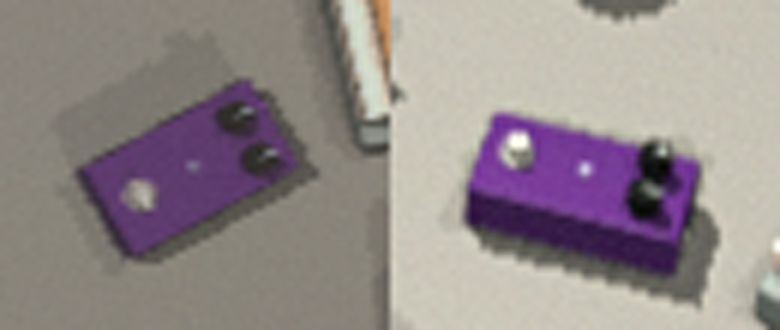

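The crop confirms the purple pedal: two black knobs at the +x/-y end and a chrome footswitch at the other, with its top at 31 mm in both views. Its centre is about (0.441,-0.432) and its yaw is -61.2°. I'll move above it, refine with the wrist camera, and fit the rack from the top view.

```bash
cat > m2.py <<'E'
from h import *
d=np.load("pics/top0.npy",allow_pickle=True).item();P=cloud(d)
def rect(P):
    c,s,a=cv2.minAreaRect((P[:,:2]*1000).astype(np.float32)); return np.round(c,1),np.round(s,1),round(a,1)
m=((P[...,2]>.098)&(P[...,2]<.113)&(P[...,0]>.6)&(P[...,0]<.95)&(P[...,1]>-.15)&(P[...,1]<.3)).astype(np.uint8)
m=cv2.morphologyEx(m,cv2.MORPH_OPEN,np.ones((7,7)))
N,L,S,C=cv2.connectedComponentsWithStats(m);i=1+S[1:,4].argmax()
t=P[L==i];print("roof",S[i],rect(t),np.median(t[:,2]))
E
python3 m2.py
python3 - <<'E'
from h import *
best=min((np.deg2rad(a) for a in(-61.2,118.8)),key=lambda y:abs((r.inverse_kinematics([.441,-.432,.22],down(y)) or [9]*6)[5]))
print("yaw",best,r.inverse_kinematics([.441,-.432,.22],down(best)))
r.move_to([.441,-.432,.22],down(best)); r.sleep(.2)
d=cam("wrist");save(d,"w1.png");P=cloud(d);hsv=cv2.cvtColor(d["pixels"],cv2.COLOR_RGB2HSV)
m=cv2.inRange(hsv,(128,70,30),(160,255,255))>0
t=P[m&(abs(P[...,2]-.031)<.005)];print(len(t),np.median(t[:,2]),cv2.minAreaRect((t[:,:2]*1000).astype(np.float32)))
v,u=np.nonzero(m);q=np.array([ray(d,a,b,.031)[:2] for a,b in zip(u,v)]);print(cv2.minAreaRect((q*1000).astype(np.float32)))
print(r.current_t(),r.current_tool_pos(),d["W"].round(3).tolist())
E
```

```text
roof [ 244   91   84   70 3332] (array([747.,  98.]), array([221.1, 280.4]), 8.6) 0.10637417020353857Traceback (most recent call last):
  File "<stdin>", line 2, in <module>
  File "<stdin>", line 2, in <lambda>
ValueError: The truth value of an array with more than one element is ambiguous. Use a.any() or a.all()
```

Run:
```python
from h import *
c=[(abs(q[5]),y) for y in np.deg2rad([-61.2,118.8]) if (q:=r.inverse_kinematics([.441,-.432,.22],down(y))) is not None]
print(c);best=min(c)[1]
r.move_to([.441,-.432,.22],down(best)); r.sleep(.2)
d=cam("wrist");save(d,"w1.png");P=cloud(d);hsv=cv2.cvtColor(d["pixels"],cv2.COLOR_RGB2HSV)
m=cv2.inRange(hsv,(128,70,30),(160,255,255))>0
t=P[m&(abs(P[...,2]-.031)<.005)];print(len(t),np.median(t[:,2]),cv2.minAreaRect((t[:,:2]*1000).astype(np.float32)))
v,u=np.nonzero(m);q=np.array([ray(d,a,b,.031)[:2] for a,b in zip(u,v)]);print(cv2.minAreaRect((q*1000).astype(np.float32)))
print(r.current_t(),r.current_tool_pos(),d["W"].round(3).tolist())
```

```text
[(np.float64(1.7884536460691338), np.float64(-1.0681415022205298)), (np.float64(1.3531390075206597), np.float64(2.0734511513692633))]
5059 0.030973328827941793 ((440.7502136230469, -430.6288146972656), (59.03334426879883, 111.05742645263672), 29.21881675720215)
((440.1729431152344, -429.68292236328125), (58.780887603759766, 111.44631958007812), 29.087890625)
3.8 [ 0.44116427 -0.43182024  0.2200224 ] [[0.876, 0.457, 0.154, 0.402], [0.482, -0.83, -0.281, -0.36], [-0.001, 0.321, -0.947, 0.341], [0.0, 0.0, 0.0, 1.0]]
```

View pics/w1.png

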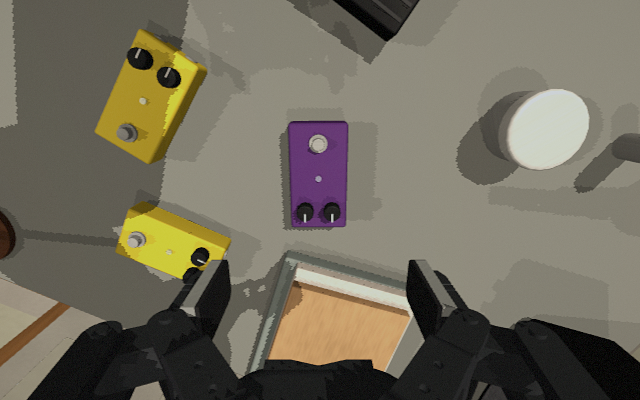

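The wrist view agrees: pedal centre (318,173) px, at (0.441,-0.4306), top at 31 mm, and the jaws have room beside it. Grasping and carrying it now, then measuring the shelf with the wrist camera.

```bash
cat > m3.py <<'E'
from h import *
def fitrack(d):
    P=cloud(d);th=np.deg2rad(8.6);X=np.array([np.cos(th),np.sin(th)]);Y=np.array([-X[1],X[0]]);O=np.array([.747,.098])
    L=np.dstack([(P[...,:2]-O)@X,(P[...,:2]-O)@Y,P[...,2]]).reshape(-1,3);L=L[~np.isnan(L[:,0])]
    lip=L[(abs(L[:,2]-.05)<.004)&(L[:,0]<-.22)&(L[:,0]>-.29)&(abs(L[:,1])<.1)]
    fl=L[(abs(L[:,2]-.021)<.005)&(L[:,0]<-.115)&(L[:,0]>-.25)&(abs(L[:,1])<.1)]
    dr=L[(abs(L[:,2]-.102)<.006)&(L[:,0]<-.13)&(L[:,1]>.08)&(L[:,1]<.35)]
    rf=L[(abs(L[:,2]-.105)<.006)&(L[:,0]>-.14)&(L[:,0]<-.05)&(abs(L[:,1])<.1)]
    out={}
    if len(lip)>20: out["lip"]=(len(lip),np.percentile(lip[:,0],[3,50,97]).round(4),np.median(lip[:,2]).round(4),np.polyfit(lip[:,1],lip[:,0],1).round(4))
    if len(fl)>20: out["floor"]=(len(fl),np.median(fl[:,2]).round(4),fl[:,1].min().round(3),fl[:,1].max().round(3))
    if len(rf)>20: out["rooffront"]=(len(rf),np.percentile(rf[:,0],1).round(4),np.median(rf[:,2]).round(4))
    if len(dr)>20:
        c,s,a=cv2.minAreaRect((dr[:,:2]*1000).astype(np.float32));out["door"]=(len(dr),np.round(c,1),np.round(s,1),round(a,1))
    for k,v in out.items(): print(k,v)
E
python3 - <<'E'
from h import *;from m3 import fitrack
y=np.deg2rad(119.15);p=[.441,-.4306]
r.set_gripper(1.0)
r.move_to(p+[.10],down(y));r.move_linear(p+[.029],vel=.1)
r.set_gripper(0.0,squeeze=50);print("open",r.current_opening(),r.current_finger_force(),r.current_tool_pos())
r.move_linear(p+[.22],vel=.2)
print("open",r.current_opening(),r.current_finger_force(),r.current_contact_force())
th=np.deg2rad(8.6);X=np.array([np.cos(th),np.sin(th)]);O=np.array([.747,.098]);t=O-X*(.11+.07)
c=[(abs(q[5]),a) for a in(th,th+np.pi) if (q:=r.inverse_kinematics([*t,.22],down(a))) is not None];print(c)
a=min(c)[1];r.move_to([*t,.22],down(a));r.sleep(.2)
d=cam("wrist");save(d,"w2.png");fitrack(d)
d=cam("top");fitrack(d);d=cam("side");fitrack(d);print(r.current_t())
E
```

```text
open 0.6930111439303682 55.13748049736023 [ 0.44121737 -0.43096121  0.02996881]
open 0.6845702071476583 54.34413135051727 [ 0.10654077 -0.61787415 -3.29199036]
[(np.float64(1.4637985181913855), np.float64(0.15009831567151233)), (np.float64(1.6777941353984076), np.float64(3.2916909692613054))]
lip (246, array([-0.2529, -0.2504, -0.2492]), np.float64(0.0495), array([ 0.0005, -0.2508]))
floor (11233, np.float64(0.021), np.float64(-0.1), np.float64(0.1))
rooffront (26441, np.float64(-0.1103), np.float64(0.1049))
door (6865, array([-245.5,  193.9]), array([ 25.2, 250.6]), 71.7)
floor (401, np.float64(0.0218), np.float64(-0.1), np.float64(-0.041))
rooffront (141, np.float64(-0.109), np.float64(0.1062))
door (489, array([-245.2,  194.2]), array([ 25.6, 249.2]), 71.7)
lip (49, array([-0.2584, -0.2546, -0.2502]), np.float64(0.0486), array([ 0.0084, -0.2544]))
floor (683, np.float64(0.0201), np.float64(-0.093), np.float64(0.1))
rooffront (341, np.float64(-0.1132), np.float64(0.1038))
door (227, array([-247.9,  190.7]), array([ 35.1, 251. ]), 71.5)
9.6417
```

View pics/w2.png

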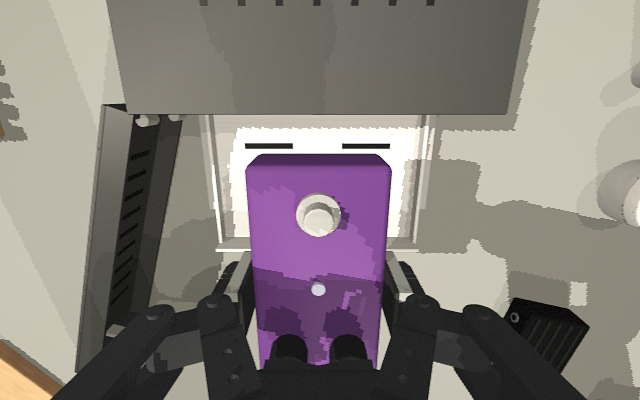

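The wrist view shows the pedal gripped level with the footswitch towards the rack. The shelf lip is at row ~247 and the door at left (130,240). The measurements check out:

| Item | Measured | Check |
|---|---|---|
| Lip front | rack x = -0.253, z = 0.0495 | extension 0.127, in range |
| Shelf floor | 21 mm | as stated |
| Roof front edge | x = -0.110 | as stated |
| Door angle | about 1.89 rad | in range |

Setting the pedal down now.

```bash
cat >> h.py <<'E'
TH=np.deg2rad(8.6)
def rk(x,y,z):
    c,s=np.cos(TH),np.sin(TH);return [.747+c*x-s*y,.098+s*x+c*y,z]
E
python3 - <<'E'
from h import *
r.move_linear(rk(-.179,0,.060),vel=.15);r.sleep(.2)
f0=np.array(r.current_contact_force())
for z in np.arange(.056,.0465,-.001):
    r.move_linear(rk(-.179,0,z),vel=.03)
    df=np.array(r.current_contact_force())[2]-f0[2]
    if df>2: break
print("z",z,df,r.current_tool_pos())
r.set_gripper(.80);r.sleep(.2);print(r.current_opening(),r.current_finger_force())
r.move_linear(rk(-.179,0,.15),vel=.15)
r.move_linear(rk(-.27,0,.22),vel=.3);r.sleep(.1)
d=cam("wrist");save(d,"w3.png");P=cloud(d);hsv=cv2.cvtColor(d["pixels"],cv2.COLOR_RGB2HSV)
m=cv2.inRange(hsv,(128,70,30),(160,255,255))>0;t=P[m];t=t[abs(t[:,2]-.052)<.006]
print(len(t),np.median(t[:,2]),cv2.minAreaRect((t[:,:2]*1000).astype(np.float32)),"want",rk(-.179,0,0),r.current_t())
E
```

```text
z 0.049999999999999996 8.842251508678462 [0.57094439 0.07136304 0.05092648]
0.8015587844496211 0.0
7936 0.05188245617743775 ((572.1969604492188, 70.8921890258789), (110.73443603515625, 59.75613021850586), 8.58347225189209) want [np.float64(0.570012607792586), np.float64(0.071233173523576), 0] 14.8
```

View pics/w3.png

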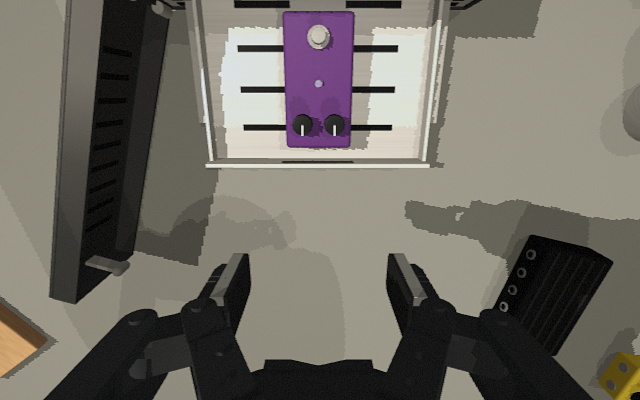

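The pedal stands on the shelf at (318,80) px with its top at 51.9 mm, inside the lip at row 163, and it's released. Next I'll push the shelf home with shut fingers, tilted forward so the gripper body stays clear of the roof.

Run:
```python
from h import *;from m3 import fitrack
q=(R.from_euler('z',TH)*R.from_euler('y',-np.deg2rad(20))*R.from_euler('x',np.pi)).as_quat()
r.set_gripper(0.)
r.move_to(rk(-.315,0,.13),q);r.move_linear(rk(-.315,0,.049),vel=.15);r.sleep(.1)
f0=np.array(r.current_contact_force())
r.move_linear(rk(-.265,0,.049),vel=.06)
r.move_linear(rk(-.162,0,.049),vel=.07)
X=np.array([np.cos(TH),np.sin(TH),0])
for x in np.arange(-.158,-.132,.002):
    r.move_linear(rk(x,0,.049),vel=.04)
    f=(np.array(r.current_contact_force())-f0)@X;print(round(x,3),f.round(1))
    if x>-.148 and f<-14: break
r.sleep(.2);print(r.current_tool_pos(),rk(x,0,.049))
r.move_linear(rk(-.22,0,.06),vel=.2);r.move_linear(rk(-.27,0,.24),vel=.3);r.sleep(.1)
d=cam("wrist");save(d,"w4.png");P=cloud(d)
L=np.dstack([(P[...,:2]-[.747,.098])@X[:2],(P[...,:2]-[.747,.098])@[-X[1],X[0]],P[...,2]])
m=(abs(L[...,2]-.05)<.004)&(L[...,0]<-.115)&(L[...,0]>-.2)&(abs(L[...,1])<.09);print("lip x",m.sum(),np.percentile(L[m][:,0],[3,50,97]),r.current_t())
```

```text
-0.158 0.5
-0.156 2.2
-0.154 0.0
-0.152 -6.8
-0.15 -4.2
-0.148 -2.7
-0.146 0.3
-0.144 -0.0
-0.142 -10.7
-0.14 -20.7
[0.60556007 0.07685706 0.04809574] [np.float64(0.6085741066534192), np.float64(0.07706505191788067), 0.049]
lip x 696 [-0.12717964 -0.12579886 -0.12373457] 24.2917
```

View pics/w4.png

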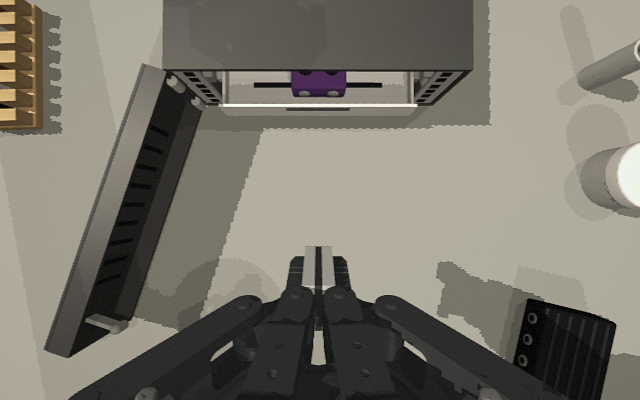

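The lip front sits at rack x = -0.126 (row 105 px), so the shelf is home: the push force peaked, dropped at the snap, then met the stop. The pedal at (318,80) is still on it, and the door is still at about 1.89 rad. Now sweeping the door shut from its outer face.

```bash
cat > door.py <<'E'
from h import *
def wp(a,gap=0,z=.072,rr=.2):
    x=-.110-rr*np.sin(a)-(.035+gap)*np.cos(a);y=.137-rr*np.cos(a)+(.035+gap)*np.sin(a);return rk(x,y,z)
E
python3 - <<'E'
from door import *
A=[1.9,1.7,1.5,1.3,1.1,.9,.7,.5,.35,.22,.12,.07]
ok={}
for k in(0,1,-1):
    Q=[r.inverse_kinematics(wp(a),down(TH-a+k*np.pi)) for a in A+[0.]]
    if all(q is not None for q in Q): ok[k]=[round(float(q[5]),2) for q in Q]
print(ok)
k=min(ok,key=lambda k:max(map(abs,ok[k])));o=lambda a:down(TH-a+k*np.pi)
r.move_linear(np.array(r.current_tool_pos())+[0,0,.03],vel=.2)
r.move_to(wp(1.9,.06,.24),o(1.9));r.move_linear(wp(1.9,.05),vel=.2);r.sleep(.1)
f0=np.array(r.current_contact_force());print("f0",f0.round(1),r.current_t())
for a in A:
    r.move_linear(wp(a),o(a),vel=.10);print(a,(np.array(r.current_contact_force())-f0).round(1))
print(r.current_t())
for a in np.arange(.055,-.08,-.01):
    r.move_linear(wp(a),o(a),vel=.04);f=(np.array(r.current_contact_force())-f0)@[np.cos(TH-a),np.sin(TH-a),0];print(a.round(3),f.round(1))
    if a<.0 and f<-14: break
r.sleep(.2);print(r.current_tool_pos(),wp(a))
r.move_linear(wp(0,.08),vel=.15);r.move_linear(wp(0,.10,.25),vel=.3);r.sleep(.1)
for n in("top","wrist"):
    d=cam(n);save(d,n+"5.png");P=cloud(d);c,s=np.cos(TH),np.sin(TH)
    L=np.dstack([(P[...,:2]-[.747,.098])@[c,s],(P[...,:2]-[.747,.098])@[-s,c],P[...,2]])
    m=(abs(L[...,2]-.10)<.005)&(L[...,0]<-.113)&(L[...,0]>-.25)&(abs(L[...,1])<.13)
    ys=np.arange(-.12,.13,.02);xs=[np.percentile(L[m&(abs(L[...,1]-y)<.01)][:,0],3) if (m&(abs(L[...,1]-y)<.01)).sum()>3 else np.nan for y in ys]
    print(n,np.round(xs,4))
print(r.current_t())
E
```

```text
{1: [0.68, 0.42, 0.14, -0.15, -0.43, -0.72, -0.98, -1.23, -1.41, -1.55, -1.65, -1.7, -1.77], -1: [0.68, 0.42, 0.14, -0.15, -0.43, -0.72, -0.98, -1.23, -1.41, -1.55, -1.65, -1.7, -1.77]}
f0 [ 0.  -0.2 -0.1] 26.8
1.9 [0.2 0.5 0.2]
1.7 [ 0.2  0.1 -1.2]
1.5 [-1.  -0.4  0.4]
1.3 [0.1 1.6 0.9]
1.1 [0.2 0.7 0.1]
0.9 [-0.5  0.5 -0.6]
0.7 [ 0.  -0.1  0.9]
0.5 [0.5 0.6 1. ]
0.35 [-0.6 -0.9 -0.2]
0.22 [ 0.  -0.2 -1. ]
0.12 [0.3 0.8 0.8]
0.07 [0.6 0.2 0.1]
32.8333
0.055 -2.1
0.045 -6.9
0.035 -7.9
0.025 -3.8
0.015 -5.8
0.005 -15.2
-0.005 -22.8
[0.60958408 0.01324588 0.0700256 ] [np.float64(0.6140660309648741), np.float64(0.014004763576744718), 0.072]
top [    nan     nan     nan     nan     nan     nan     nan     nan -0.1337
 -0.1339 -0.1336 -0.1332 -0.1337]
wrist [-0.1354 -0.1354     nan     nan     nan -0.1355 -0.1355 -0.1356 -0.1351
 -0.135  -0.135  -0.135  -0.1349]
36.425
```

View pics/wrist5.png

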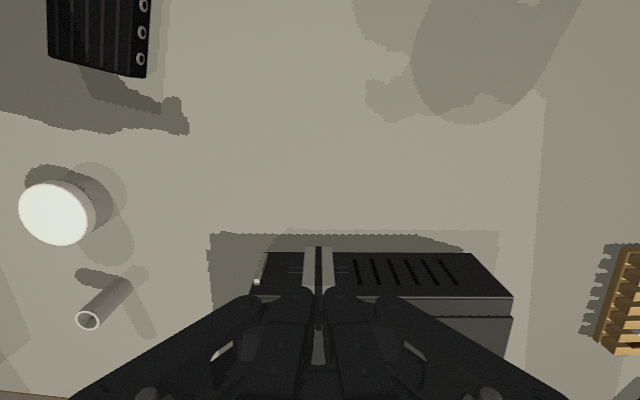

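The door face (rows 253-295 px) is flush with the rack front. It lies at rack x = -0.135 along its whole width, within about 0.002 rad of shut. The force shows the catch peak, the snap and then the stop. The tin, slide, brick and pick rack in view are still standing, and the robot touches nothing.

```bash
python3 -c "
from h import *
print(r.hand_in(),r.current_t())"
```

```text
the job is handed in; nothing more can be done
the job is handed in; nothing more can be done
```

The octave pedal is on the shelf with its knobs up, the shelf is home on its detent and the door is seated on its catch; I handed the job in after about 37 s of robot time, and the hand-in returned no verdict.

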